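# Tip the tape rolls into the keepsake box

## Robot

A 7-joint arm with a two-finger parallel gripper is mounted at the origin on a cart in front of the work surface, level with it; the furniture and walls round the work are solid. World frame = base frame: x ahead of the robot, y to its left, z up, the work surface at z = 0. Lengths are in mm, angles in degrees, forces in N, time in s.
With the tool pointing down it reaches from about 400 to 900 mm from the base axis. Payload 5.6 kg.
Tool frame: the origin (TCP) lies midway between the tips of the shut fingers; the grasp point (between the pads) lies env.tcp_to_grasp behind it (env.tcp_to_grasp is the distance from the TCP to the grasp point, in mm); z points along the fingers, y is the line along which they close (so a half turn about z gives the same grasp; the last joint's range is limited). The gripper opens to 92 mm and grips with 3 to 60 N. Pads are 20 mm wide; open, the fingers measure 128 mm over their backs; the gripper's body (75 mm by 189 mm) begins 69 mm behind the grasp point.
Start: joints at [64.916, 26.786, -0.665, 91.828, 0.344, 61.387, -3.226], TCP at [249.966, -600.022, 214.592] pointing down, gripper open.
Joint ranges: [-144.91, 144.91], [-17.63, 115.5], [-89.93, 88.59], [15.96, 139.68], [-74.01, 254.01], [8.47, 105.57], [-167.45, 167.45]. Speed limits (degrees/s): [147.25, 147.25, 180, 180, 180, 180, 180].

## Interface

Orientations are given as a 3x3 rotation matrix whose columns are the frame's x, y, z axes.
In Python, from station import env, capture, job_done gives the robot as it stands. The module is installed in compiled form; this text tells all that it offers.
- The arm moves only by the shell command python3 -m crank 'ROWS'. ROWS is JSON, a list of rows, each an object with "rotation": the turn, a rotation vector about the tool's x, y, z in rad, a list of three; "linear": the shift along the tool's x, y, z in mm, a list of three; "gripper": the closure, from -1 (fully open) to 1 (shut), so that 0 is half open. A call has 1 to 5 rows; each row is the pose to reach, as a shift and turn from the pose commanded when the call began, along the tool's axes at that moment; what a row does not reach only later rows make up. A row lasts 1/8 s, in which the tool goes at most 62.5 mm and 10.7 degrees, less where a joint would pass 70% of its speed; a pose out of reach is approached as far as the arm can. A call with a gripper value outside its range is refused whole. The fingers move at their own pace and stop on an object; the grip force is fixed at half the most. Time passes only in rows, so rows that repeat a pose let the fingers close. It gives the time, the measured TCP pose, the force, the opening and the grip force at its end, in the units of the state.
- env.state(): the state, without advancing time (a new reading comes with each control period).
- capture(name): name is "scene" or "top" or "wrist"; returns a dict with "frame" (384x512x3 uint8, red, green, blue), "vertical_fov" (degrees; the focal length in pixels is half the picture's height over the tangent of half this angle, whatever the lens; pixels are square), "cx", "cy" (the principal point, pixels), "k1" (the pictures are not rectified: a ray, as slopes to the right and down, at radius r is drawn at 1 + k1 r^2 times it, then the intrinsics apply), "R" (3x3) and "t" (3): a world point X has camera coordinates R X + t. Camera axes: x right, y down, z forward; pixel columns grow to the right and rows downward; lengths in mm; the calibration is good to about 2 mm. A picture is of the moment at which its call begins. There is no depth.
- job_done(): hands the job in; it is judged then, once.
The state is a dict: "time_s": time; "joint_pos": joint angles; "dq": joint speeds; "joint_efforts": joint torques, N m; "tool_pos": TCP position; "orientation": TCP orientation; "wrist_force": force on the tool from outside, world axes, zero at the start; "wrist_torque": the same for the moment, N m; "finger_gap": finger opening in mm; "grip_force": force on a finger pad.
Only numpy, scipy, OpenCV 4.12 (cv2) and the standard library are available. Lean on these libraries where they do the work, as an engineer would, in place of code of your own. Each camera call takes 0.05 s, during which the arm holds its last target. There are 200 camera calls.

## Task

Put the tape away: lift the white tray by its wooden end board with all three rolls of tape still on it, hold its open end low over the wide compartment of the wooden box and tip it so that the rolls slide into that compartment. Set the empty tray back down flat on the table, clear of the box, then shut the box's lid fully. Leave the bottles, the paint tin and the clamp where they are.

Things in the scene. Friction and masses are not known exactly. Their poses are not given: they have to be found in the camera images.
- tray_grip (a point): where to hold the tray: middle of its upright wooden end board, 58 mm above the tray's underside, 22 mm below the board's top. Axes are the tray's: x along it to its open end, y across, z up out of it. The board is 12 mm thick (x), 124 mm wide up to 36 mm high, above that a raised grip 60 mm wide up to 80 mm high
- tray_middle (a point): middle of the white sheet tray's floor, 84 mm ahead (x) of the board, 3 mm above its underside; axes as tray_grip. 180 mm long, 120 wide, side walls 27 mm high (15 over the last 45 mm), no wall at the open +x end. Loaded 0.27 to 0.38 kg, balance point about 45 mm ahead of the board. The rolls rest by friction and start to slide at a slope of 20 to 32 degrees
- tray_lip (a point): middle of the tray's open end, on the upper side of its 3 mm floor: 174 mm along the tray's x from tray_grip and 55 mm lower; same axes as tray_grip
- roll_large_center (a point): centre of the large roll of paper tape, lying flat on the tray: 72 mm across, 19 mm high (z is its axis)
- roll_medium_center (a point): centre of a smaller roll of paper tape lying flat on the tray: 52 mm across, 15 mm high
- roll_small_center (a point): centre of the other smaller roll of paper tape lying flat on the tray: 52 mm across, 12 mm high
- box: brown wooden box, fixed, 166 mm deep (x), 228 wide (y), 95 high to the rim, walls 8. Origin: centre of the underside; x level away from the robot to the hinged side, y left, z up. A divider 74 mm high stands along x at y = +34 mm (31 to 37): wide compartment from y = -106 to +31 mm, narrow one from +37 to +106 mm (holds a glue pen and an embossing tool)
- wide_bay (a point): centre of the floor of the box's wide compartment, which measures 150 mm (x) by 137 mm (y) inside; its floor lies 6 mm above the table and the box's rim 89 mm above that floor. Axes as the box
- lid_hinge (a point): middle of the lid's hinge axis, at the top of the box's far (+x) wall, 95 mm above the table; the axis runs along the box's y. Axes as the box
- lid_edge (a point): middle of the lid's free edge, half-way through its thickness, 174 mm from the hinge. The lid is a wooden board 8 mm thick, 232 mm wide along the hinge; a brass tab 50 mm wide sticks out another 12 mm beyond this edge
- lid (a joint): lid angle in rad: 0 shut flat on the rim, 1.57 upright, 1.72 its stop (just past upright). It starts open, between 1.5 and 1.7. A friction hinge holds it wherever it is left; about 0.5 to 2 N at its free edge moves it. When shut its top is 103 mm above the table
- ink_bottle: square ink bottle with a black cap, 44 x 44 x 56 mm, standing; origin at the centre of its underside; leave it alone
- glue_bottle: brown squeeze bottle with a white nozzle, 34 mm across, 121 mm high, standing; origin at the centre of its underside; leave it alone
- watercolour_tin: flat black paint tin 83 x 151 x 30 mm, long side along its y; origin at the centre of its underside; leave it alone
- spring_clamp: small orange spring clamp lying flat, 53 x 107 x 18 mm, long side along its y; origin at the centre of its underside; leave it alone

How it is judged:
By the outcome, as a careful person would: the job done as asked, in the order asked, and still so for the second after the job is handed in, with the robot touching nothing.
It also fails if it takes over 69 s, if anything falls off the work surface, if the arm or the gripper's body presses on something with over 40 N, if the wrist force passes 120 N, or if a joint passes its speed limit or range.

## Working session

There is one attempt and no reset: what is moved stays moved. The work goes in short steps, Python scripts to look and compute and a shell command to move; the robot and the scene stay as the last step left them, time stands still between calls to the robot, and variables do not carry over. Pictures are saved under pics/ and viewed, at most 11 in all, crops included, and the job is handed in when it is done.

```bash
mkdir -p pics; ls; python3 - <<'E'
from station import env,capture
import cv2,numpy as np
s=env.state(); print(s['time_s'],s['tool_pos'],s['orientation'],s['finger_gap'],env.tcp_to_grasp)
import pickle
for n in ['scene','top']:
    c=capture(n); pickle.dump(c,open(f'pics/{n}.pkl','wb'))
    cv2.imwrite(f'pics/{n}0.png',cv2.resize(c['frame'][:,:,::-1],(800,600),interpolation=cv2.INTER_CUBIC))
    print(n,c['vertical_fov'],c['cx'],c['cy'],c['k1'],c['R'],c['t'])
E
```

```text
pics
0.0 [ 249.71252209 -599.51158464  213.67175324] [[ 9.23130561e-01  3.84485912e-01 -7.42282284e-04]
 [ 3.84486616e-01 -9.23129305e-01  1.52591164e-03]
 [-9.85309983e-05 -1.69401328e-03 -9.99998560e-01]] 92.07511606334094 18.700000000000003
scene 53.452472254544304 258.78480970303826 184.40678031793558 -0.01504541830465564 [[-0.83919488 -0.54380762 -0.00502278]
 [-0.22812829  0.36039778 -0.90447273]
 [ 0.49366937 -0.75788304 -0.42650188]] [474.02140054 216.28784641 754.48797305]
top 49.16220969203761 252.07086903448135 194.65684270836178 0.021821547796220184 [[ 0.02082775 -0.99943464  0.02639322]
 [-0.99569022 -0.02312151 -0.089813  ]
 [ 0.09037247 -0.02440887 -0.99560887]] [ -73.36557333  577.74602439 1058.25001359]
```

View pics/top0.png

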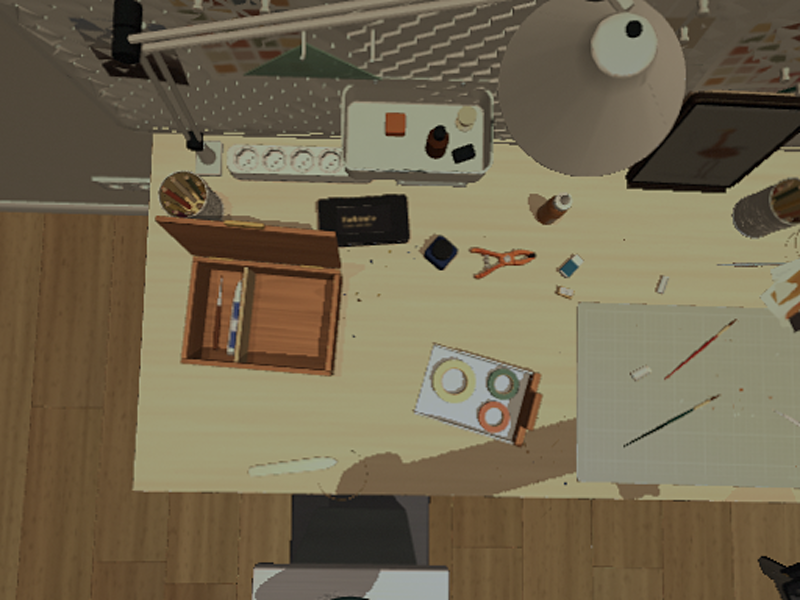

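View pics/scene0.png

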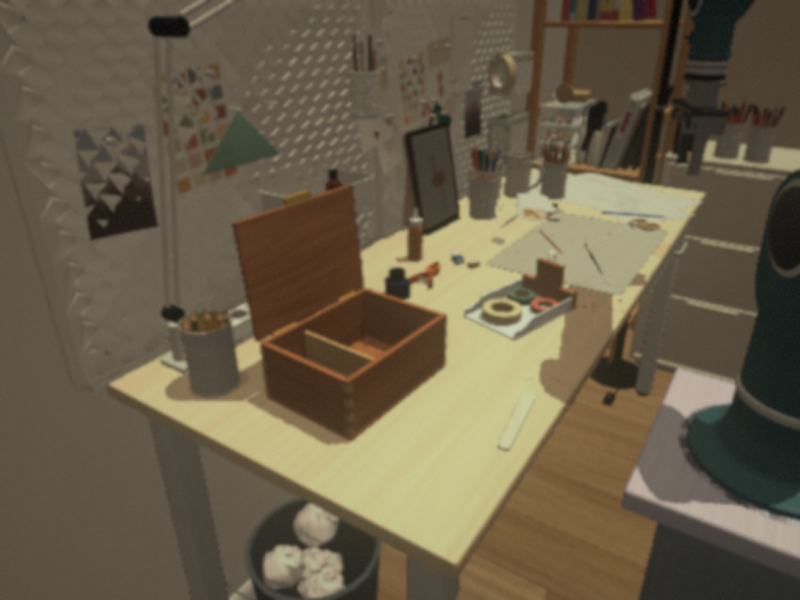

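Top view: the box is at (183-340, 258-374), lid open along the top. The tray's open end is at (414-434, 345-410) and its board at right, (527-540, 375-440). The rolls are at (453,381), (503,383) and (494,417). I'll zoom in on the tray and box for accuracy.

```bash
cat > h.py <<'E'
import numpy as np,cv2
def ray(c,u,v):
    f=c['frame'].shape[0]/2/np.tan(np.radians(c['vertical_fov']/2))
    d=np.array([(u-c['cx'])/f,(v-c['cy'])/f]); p=d.copy()
    for _ in range(20): p=d/(1+c['k1']*p@p)
    return c['R'].T@np.array([*p,1]), -c['R'].T@c['t']
def onz(c,u,v,z):
    d,o=ray(c,u,v); return o+d*(z-o[2])/d[2]
def proj(c,X):
    f=c['frame'].shape[0]/2/np.tan(np.radians(c['vertical_fov']/2))
    q=c['R']@np.asarray(X,float)+c['t']; p=q[:2]/q[2]; p=p*(1+c['k1']*p@p)
    return p*f+[c['cx'],c['cy']]
E
python3 - <<'E'
import pickle,cv2,numpy as np
c=pickle.load(open('pics/top.pkl','rb'));f=c['frame'][:,:,::-1]
a=cv2.resize(f[130:250,110:230],(400,400),interpolation=cv2.INTER_CUBIC)
b=cv2.resize(f[205:295,260:350],(400,400),interpolation=cv2.INTER_CUBIC)
cv2.imwrite('pics/crop.png',np.hstack([a,b]))
E
```

```text
(no output)
```

View pics/crop.png

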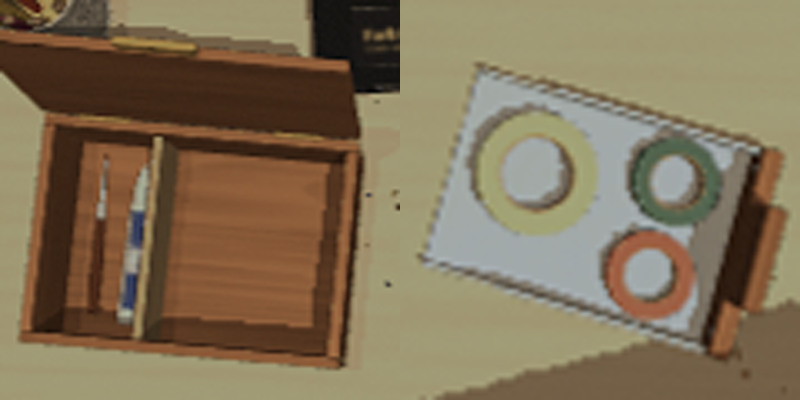

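The crop shows the box rim corners at (47,115), (360,148), (342,367) and (20,340). The tray's lip corners are at (478,67) and (422,260), the raised grip top spans (770,206) to (743,310), and the board ends are near (768,152) and (720,352).

```bash
python3 - <<'E'
import pickle,numpy as np
from h import *
from scipy.optimize import least_squares
c=pickle.load(open('pics/top.pkl','rb'))
A=lambda u,v:np.array([110+u/3.3333-.35,130+v/3.3333-.35]); B=lambda u,v:np.array([260+(u-400)/4.444-.39,205+v/4.444-.39])
rim=[(83,114,A(47,115)),(83,-114,A(360,148)),(-83,-114,A(342,367)),(-83,114,A(20,340))]
bx=[([x,y,95],p) for x,y,p in rim]
# tray frame: origin tray_grip foot(x=0,y=0,z=0 underside)
tr=[([174,60,3],None)]
tr=[([174,-60,9],B(478,67)),([174,60,9],B(422,260)),([6,-30,80],B(757,203)),([-6,-30,80],B(787,209)),([-6,30,80],B(753,313)),([-6,-62,36],B(778,152)),([-6,62,36],B(730,357))]
tr=[([X[0],-X[1],X[2]],p) for X,p in tr]
# open end +x points to world +y; tray y left of that => world -x
def fit(m,g):
    def r(q):
        C,S=np.cos(q[2]),np.sin(q[2])
        return np.concatenate([proj(c,[q[0]+C*X[0]-S*X[1],q[1]+S*X[0]+C*X[1],X[2]])-p for X,p in m])
    s=least_squares(r,g); print(s.x[:2],np.degrees(s.x[2]),np.round(s.fun.reshape(-1,2),1).tolist()); return s.x
b=fit(bx,[500,300,0]); t=fit([([X[0],X[1],X[2]],p) for X,p in tr],[500,-100,1.8])
for u,v,z in [(535,172,22),(675,180,18),(649,273,15)]:
    P=onz(c,*B(u,v),z); C,S=np.cos(t[2]),np.sin(t[2]); d=P[:2]-t[:2]; print(P,C*d[0]+S*d[1],-S*d[0]+C*d[1])
d,o=ray(c,*A(155,45)); print('tab ray: at z',[ (o+d*(z-o[2])/d[2]).round() for z in (250,280)])
# check
E
```

```text
[550.28991835 143.89045673] -3.9103557924014187 [[0.2, -0.4], [0.5, -1.6], [-0.8, 1.2], [0.1, 0.8]]
[ 425.29190909 -281.38268575] 77.18867088099614 [[-12.1, 42.7], [11.4, -45.7], [-3.2, 18.9], [-5.1, 18.8], [8.0, -28.8], [-10.0, 42.5], [11.6, -51.5]]
[ 456.1458114  -161.02901441   22.        ] 124.19911500595441 -3.398429971662697
[ 453.12726324 -243.24458604   18.        ] 43.360919766964884 -18.685615531674316
[ 399.09692023 -228.92452605   15.        ] 45.343730391204964 37.17501950770473
tab ray: at z [array([661., 145., 250.]), array([655., 138., 280.])]
```

```bash
python3 - <<'E'
import pickle,numpy as np
from h import *
from scipy.optimize import least_squares
c=pickle.load(open('pics/top.pkl','rb'))
B=lambda u,v:np.array([260+(u-400)/4.444-.39,205+v/4.444-.39])
tr=[([174,-60,9],B(478,67)),([174,60,9],B(422,260)),([6,-30,80],B(757,203)),([-6,-30,80],B(787,209)),([-6,30,80],B(753,313)),([-6,-62,36],B(778,152)),([-6,62,36],B(730,357))]
def r(q):
    C,S=np.cos(q[2]),np.sin(q[2])
    return np.concatenate([proj(c,[q[0]+C*X[0]-S*X[1],q[1]+S*X[0]+C*X[1],X[2]])-p for X,p in tr])
s=least_squares(r,[500,-280,1.8]);q=s.x;print(q[:2],np.degrees(q[2]),np.round(s.fun.reshape(-1,2),1).tolist())
C,S=np.cos(q[2]),np.sin(q[2])
for u,v,z in [(535,172,22),(675,180,18),(649,273,15)]:
    P=onz(c,*B(u,v),z); d=P[:2]-q[:2]; print(P,C*d[0]+S*d[1],-S*d[0]+C*d[1])
s=least_squares(r,[500,-280,1.8],loss='soft_l1');print(s.x)
E
```

```text
[ 413.7568427 -278.5393355] 74.68626900640824 [[-0.6, -0.4], [-0.9, 0.7], [1.7, -0.4], [-0.3, -0.4], [0.8, 0.2], [0.7, -0.4], [-1.4, 0.8]]
[ 456.1458114  -161.02901441   22.        ] 124.53312229663545 -9.848943187061199
[ 453.12726324 -243.24458604   18.        ] 44.43947290145154 -28.65104887776966
[ 399.09692023 -228.92452605   15.        ] 43.98144654215438 27.24288904780945
[ 413.58571807 -278.62650718    1.30101319]
```

```bash
cat > plan.py <<'E'
import numpy as np
from scipy.spatial.transform import Rotation as Ro
from station import env
BX=np.array([550.3,143.9,0]); BR=Ro.from_euler('z',-3.9,degrees=True).as_matrix()
TR=np.array([[0,-1,0],[-1,0,0],[0,0,-1.]]).T   # tool axes in the tray frame (columns x,y,z)
TR=np.column_stack([[0,-1,0],[-1,0,0],[0,0,-1]]).astype(float)
def tray_pose(grip,yaw,th=0):   # -> tool R, tcp
    R=(Ro.from_euler('z',yaw,degrees=True)*Ro.from_euler('y',th,degrees=True)).as_matrix()
    return R@TR, np.asarray(grip,float)+R@[0,0,-env.tcp_to_grasp]
def lip_pose(bxy,zl,th,yaw=86.1):  # lip at box (x,y), height zl
    R=(Ro.from_euler('z',yaw,degrees=True)*Ro.from_euler('y',th,degrees=True)).as_matrix()
    lip=BX+BR@[bxy[0],bxy[1],0]; lip[2]=zl
    return tray_pose(lip-R@[174,0,-55],yaw,th)
def delta(ref,tgt):
    R0,p0=ref;R1,p1=tgt
    return (R0.T@(p1-p0)).round(1).tolist(), Ro.from_matrix(R0.T@R1).as_rotvec().round(3).tolist()
def now():
    s=env.state(); return np.array(s['orientation']),np.array(s['tool_pos'])
E
python3 - <<'E'
from plan import *
st=(now()[0],np.array([249.966,-600.022,214.592]))
pre=tray_pose([413.7,-278.5,200],74.7)
print(pre,delta(st,pre))
for z in (220,): 
  a=lip_pose((0,-55),z,0); b=lip_pose((0,-55),z,45); print(a[1],b[1],delta(pre,a),delta(pre,b))
E
```

```text
(array([[ 0.96455742, -0.26387305,  0.        ],
       [-0.26387305, -0.96455742,  0.        ],
       [ 0.        ,  0.        , -1.        ]]), array([ 413.7, -278.5,  181.3])) ([274.8, -233.8, 33.6], [-0.002, 0.001, 0.662])
[534.72449844 -84.56969985 256.3       ] [539.93660513  -8.11576057 368.70455608] ([65.6, -219.0, -75.0], [0.0, 0.0, -0.199]) ([50.4, -294.1, -187.4], [-0.783, 0.078, -0.189])
```

```bash
R='{"rotation":[0,0,0.662],"linear":[274.8,-233.8,33.6],"gripper":-1}'
python3 -m crank '[{"rotation":[0,0,0.662],"linear":[274.8,-233.8,33.6],"gripper":-1},{"rotation":[0,0,0.662],"linear":[274.8,-233.8,33.6],"gripper":-1},{"rotation":[0,0,0.662],"linear":[274.8,-233.8,33.6],"gripper":-1},{"rotation":[0,0,0.662],"linear":[274.8,-233.8,33.6],"gripper":-1},{"rotation":[0,0,0.662],"linear":[274.8,-233.8,33.6],"gripper":-1}]'
python3 -c "
from plan import *
pre=tray_pose([413.7,-278.5,200],74.7)
print(env.state()['joint_pos'],delta(now(),pre))"
```

```text
time_s: 0.72
tool_pos: [390.8, -322.7, 185.5]
orientation: [[0.964, -0.265, -0.0], [-0.265, -0.964, -0.0], [-0.0, 0.0, -1.0]]
wrist_force: [0.5, 0.5, 0.2]
finger_gap: 91.9
grip_force: 0.0
[ 36.15819168  15.08628026  -0.45695262 113.28024409   0.15766835
  51.63748935 -69.74738726] ([10.4, -48.7, 4.2], [0.0, 0.0, -0.001])
```

```bash

python3 -m crank '[{"rotation":[0,0,0],"linear":[10.4,-48.7,4.2],"gripper":-1},{"rotation":[0,0,0],"linear":[10.4,-48.7,4.2],"gripper":-1}]'
python3 -m crank '[{"rotation":[0,0,-0.199],"linear":[65,-200,-30],"gripper":-1},{"rotation":[0,0,-0.199],"linear":[65,-200,-30],"gripper":-1},{"rotation":[-0.2,0.02,-0.19],"linear":[65,-200,-30],"gripper":-1},{"rotation":[-0.4,0.04,-0.19],"linear":[65,-240,-30],"gripper":-1},{"rotation":[-0.6,0.06,-0.19],"linear":[50,-294,-28],"gripper":-1}]'
python3 -m crank '[{"rotation":[-0.2,0,0],"linear":[0,0,0],"gripper":-1},{"rotation":[-0.2,0,0],"linear":[0,0,0],"gripper":-1},{"rotation":[-0.2,0,0],"linear":[0,0,0],"gripper":-1}]'
python3 -c "
from plan import *
print(env.state()['joint_pos'],delta(now(),lip_pose((0,-55),60,45)))"
```

```text
time_s: 0.98
tool_pos: [414.8, -276.4, 181.2]
orientation: [[0.967, -0.257, -0.0], [-0.257, -0.967, 0.002], [-0.001, -0.002, -1.0]]
wrist_force: [-0.1, -0.1, 0.2]
finger_gap: 92.0
grip_force: 0.0
time_s: 1.6
tool_pos: [537.4, -35.1, 210.6]
orientation: [[0.997, -0.07, -0.036], [-0.079, -0.884, -0.46], [0.0, 0.461, -0.887]]
wrist_force: [1.0, -0.2, -1.9]
finger_gap: 92.2
grip_force: 0.0
time_s: 1.98
tool_pos: [535.3, -35.6, 209.1]
orientation: [[0.997, -0.056, -0.053], [-0.077, -0.78, -0.621], [-0.006, 0.623, -0.782]]
wrist_force: [1.1, -1.3, 0.4]
finger_gap: 91.9
grip_force: 0.0
[ -14.94184244   25.44448619   -6.84900964  105.61437137   38.71308109
   73.36105552 -135.48855349] ([2.6, -21.9, -17.0], [-0.113, 0.011, -0.002])
```

```bash
python3 -c "
from plan import *
print(delta(now(),tray_pose([413.7,-278.5,200],74.7)))"
```

```text
([-102.4, 179.1, 178.9], [0.671, -0.058, 0.185])
```

```bash

python3 -m crank '[{"rotation":[0.671,-0.058,0.185],"linear":[-102.4,179.1,178.9],"gripper":-1},{"rotation":[0.671,-0.058,0.185],"linear":[-102.4,179.1,178.9],"gripper":-1},{"rotation":[0.671,-0.058,0.185],"linear":[-102.4,179.1,178.9],"gripper":-1},{"rotation":[0.671,-0.058,0.185],"linear":[-102.4,179.1,178.9],"gripper":-1},{"rotation":[0.671,-0.058,0.185],"linear":[-102.4,179.1,178.9],"gripper":-1}]'
python3 -m crank '[{"rotation":[0,0,0],"linear":[0,0,0],"gripper":-1},{"rotation":[0,0,0],"linear":[0,0,0],"gripper":-1}]'
python3 -c "
from plan import *
from station import capture
import cv2,pickle
from h import proj
print(delta(now(),tray_pose([413.7,-278.5,200],74.7)))
c=capture('wrist'); pickle.dump(c,open('pics/w1.pkl','wb'))
cv2.imwrite('pics/w1.png',cv2.resize(c['frame'][:,:,::-1],(800,600),interpolation=cv2.INTER_CUBIC))
R=Ro.from_euler('z',74.7,degrees=True).as_matrix()
for X in ([6,-30,80],[-6,-30,80],[-6,30,80],[6,30,80],[-6,-62,36],[-6,62,36],[174,60,3],[174,-60,3]): print(X,(proj(c,R@X+[413.7,-278.5,0])*1.5625).round())
"
```

```text
time_s: 2.6
tool_pos: [410.6, -285.1, 183.5]
orientation: [[0.961, -0.275, 0.006], [-0.275, -0.961, -0.003], [0.006, 0.001, -1.0]]
wrist_force: [1.0, -0.1, 0.2]
finger_gap: 92.0
grip_force: 0.0
time_s: 2.85
tool_pos: [413.9, -278.3, 182.5]
orientation: [[0.964, -0.265, 0.003], [-0.265, -0.964, -0.002], [0.003, 0.001, -1.0]]
wrist_force: [-0.2, 0.5, 0.4]
finger_gap: 91.8
grip_force: 0.0
([-0.2, 0.2, 1.2], [0.001, -0.003, -0.001])
[6, -30, 80] [382. 253.]
[-6, -30, 80] [401. 253.]
[-6, 30, 80] [401. 343.]
[6, 30, 80] [383. 343.]
[-6, -62, 36] [400. 198.]
[-6, 62, 36] [400. 362.]
[174, 60, 3] [188. 345.]
[174, -60, 3] [170. 201.]
```

View pics/w1.png

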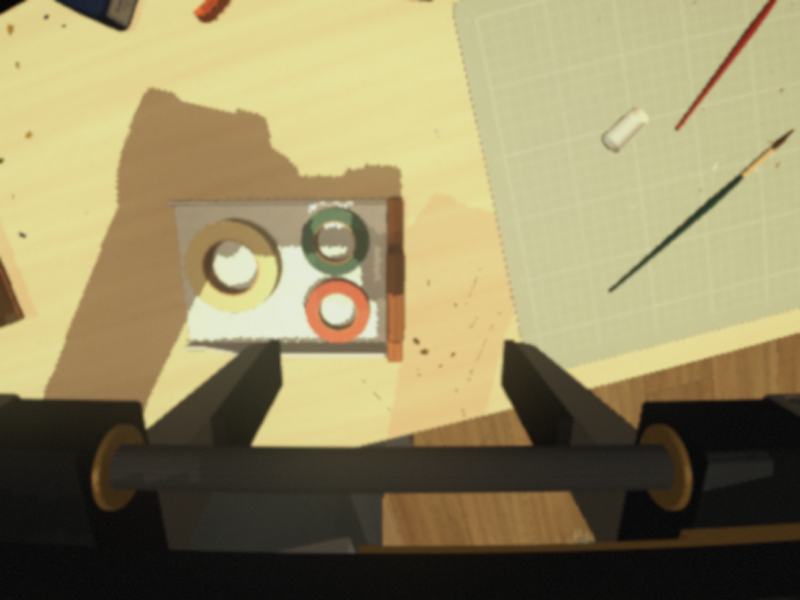

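The wrist view shows the board at columns 386-403, rows 197-360, and the lip at about (175,203) to (190,345). That is within 2-3 px of the prediction, so I'll go down and grip.

```bash

python3 -m crank '[{"rotation":[0,0,0],"linear":[0,0,50],"gripper":-1},{"rotation":[0,0,0],"linear":[0,0,95],"gripper":-1},{"rotation":[0,0,0],"linear":[0,0,125],"gripper":-1},{"rotation":[0,0,0],"linear":[0,0,143],"gripper":-1},{"rotation":[0,0,0],"linear":[0,0,143],"gripper":-1}]'
python3 -m crank '[{"rotation":[0,0,0],"linear":[0,0,0],"gripper":0},{"rotation":[0,0,0],"linear":[0,0,0],"gripper":0},{"rotation":[0,0,0],"linear":[0,0,0],"gripper":0.5},{"rotation":[0,0,0],"linear":[0,0,0],"gripper":0.8},{"rotation":[0,0,0],"linear":[0,0,0],"gripper":1}]'
python3 -m crank '[{"rotation":[0,0,0],"linear":[0,0,0],"gripper":1},{"rotation":[0,0,0],"linear":[0,0,0],"gripper":1},{"rotation":[0,0,0],"linear":[0,0,0],"gripper":1},{"rotation":[0,0,0],"linear":[0,0,0],"gripper":1}]'
```

```text
time_s: 3.52
tool_pos: [414.7, -275.0, 37.6]
orientation: [[0.966, -0.258, -0.001], [-0.258, -0.966, 0.001], [-0.002, -0.001, -1.0]]
wrist_force: [-0.6, 0.4, -0.2]
finger_gap: 91.7
grip_force: 0.0
time_s: 4.15
tool_pos: [414.8, -276.8, 38.6]
orientation: [[0.965, -0.261, 0.001], [-0.261, -0.965, -0.001], [0.001, 0.001, -1.0]]
wrist_force: [-0.2, -0.1, 0.3]
finger_gap: 43.9
grip_force: 0.0
time_s: 4.65
tool_pos: [414.7, -276.9, 38.4]
orientation: [[0.965, -0.261, 0.0], [-0.261, -0.965, -0.001], [0.001, 0.001, -1.0]]
wrist_force: [0.3, -0.9, 0.2]
finger_gap: 11.5
grip_force: 30.0
```

```bash

python3 -m crank '[{"rotation":[0,0,0],"linear":[0,0,-5],"gripper":1},{"rotation":[0,0,0],"linear":[0,0,-15],"gripper":1},{"rotation":[0,0,0],"linear":[0,0,-32],"gripper":1},{"rotation":[0,0,0],"linear":[0,0,-50],"gripper":1},{"rotation":[0,0,0],"linear":[0,0,-68],"gripper":1}]'
python3 -m crank '[{"rotation":[0,0,0],"linear":[0,0,-18],"gripper":1},{"rotation":[0,0,0],"linear":[0,0,-36],"gripper":1},{"rotation":[0,0,0],"linear":[0,0,-50],"gripper":1},{"rotation":[0,0,0],"linear":[0,0,-57],"gripper":1},{"rotation":[0,0,0],"linear":[0,0,-57],"gripper":1}]'
python3 -c "
from plan import *
from station import capture
import cv2
print(now()[1],delta(now(),lip_pose((0,-55),128,0)),env.state()['wrist_torque'])
c=capture('wrist')
cv2.imwrite('pics/w2.png',cv2.resize(c['frame'][:,:,::-1],(400,300),interpolation=cv2.INTER_AREA))
"
```

```text
time_s: 5.28
tool_pos: [414.9, -276.7, 108.1]
orientation: [[0.965, -0.26, 0.001], [-0.26, -0.965, -0.001], [0.002, 0.001, -1.0]]
wrist_force: [-0.8, -0.1, -2.4]
finger_gap: 12.1
grip_force: 30.0
time_s: 5.9
tool_pos: [414.9, -276.7, 163.9]
orientation: [[0.965, -0.26, 0.001], [-0.26, -0.965, -0.001], [0.001, 0.001, -1.0]]
wrist_force: [-0.0, 0.3, -2.5]
finger_gap: 11.9
grip_force: 30.0
[ 414.85695377 -276.67034096  163.85212989] ([65.7, -216.7, -0.5], [0.001, -0.001, -0.195]) [-0.0679313   0.04042571 -0.00101993]
```

View pics/w2.png

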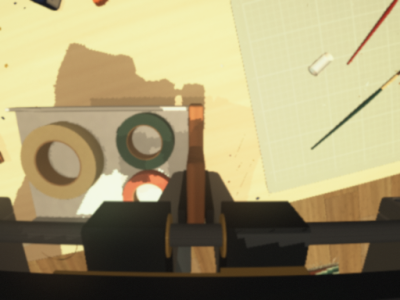

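Tray level with all three rolls aboard. Now I'll carry it gently to the box.

```bash

python3 -m crank '[{"rotation":[0,0,0],"linear":[2,-6.5,0],"gripper":1},{"rotation":[0,0,0],"linear":[6.6,-21.7,0],"gripper":1},{"rotation":[0,0,0],"linear":[12.5,-41.2,0],"gripper":1},{"rotation":[0,0,0],"linear":[18.4,-60.7,0],"gripper":1},{"rotation":[0,0,0],"linear":[24.3,-80.2,0],"gripper":1}]'
python3 -m crank '[{"rotation":[0,0,0],"linear":[5.9,-19.5,0],"gripper":1},{"rotation":[0,0,0],"linear":[11.8,-39,0],"gripper":1},{"rotation":[0,0,0],"linear":[17.7,-58.5,0],"gripper":1},{"rotation":[0,0,0],"linear":[23.7,-78,0],"gripper":1},{"rotation":[0,0,0],"linear":[29.6,-97.5,0],"gripper":1}]'
python3 -m crank '[{"rotation":[0,0,-0.03],"linear":[5.3,-17.3,0],"gripper":1},{"rotation":[0,0,-0.07],"linear":[9.2,-30.3,0],"gripper":1},{"rotation":[0,0,-0.115],"linear":[11.8,-39,0],"gripper":1},{"rotation":[0,0,-0.16],"linear":[11.8,-39,0],"gripper":1},{"rotation":[0,0,-0.195],"linear":[11.8,-39,0],"gripper":1}]'
python3 -m crank '[{"rotation":[0,0,0],"linear":[0,0,0],"gripper":1}]'
python3 -c "
from plan import *
from station import capture
from h import *
import cv2
n=now();ref=lip_pose((0,-55),128,0)
print(n[1],delta(n,ref))
for th,z in ((5,118),(10,106),(14,95),(17,89),(20,84),(23,80),(26,77),(29,74),(32,71),(35,68),(38,66),(41,64),(45,62)): print(th,z,delta(n,lip_pose((0,-55),z,th)))
c=capture('top')
f=c['frame'][100:300,90:290,::-1].copy()
a=cv2.resize(f,(400,400),interpolation=cv2.INTER_CUBIC)
c=capture('scene');b=cv2.resize(c['frame'][100:300,120:320,::-1],(400,400),interpolation=cv2.INTER_CUBIC)
cv2.imwrite('pics/t2.png',np.hstack([a,b]))
"
```

```text
time_s: 6.58
tool_pos: [459.8, -203.5, 163.0]
orientation: [[0.966, -0.259, -0.0], [-0.259, -0.966, 0.0], [-0.0, -0.0, -1.0]]
wrist_force: [-0.5, 0.5, -2.5]
finger_gap: 11.7
grip_force: 30.0
time_s: 7.2
tool_pos: [513.4, -117.0, 162.9]
orientation: [[0.966, -0.259, -0.0], [-0.259, -0.966, 0.0], [-0.0, 0.0, -1.0]]
wrist_force: [0.0, -0.1, -1.5]
finger_gap: 12.2
grip_force: 30.0
time_s: 7.82
tool_pos: [534.5, -84.7, 163.2]
orientation: [[0.998, -0.067, 0.0], [-0.067, -0.998, -0.001], [0.0, 0.001, -1.0]]
wrist_force: [-0.7, -0.1, -2.9]
finger_gap: 12.0
grip_force: 30.0
time_s: 7.95
tool_pos: [534.5, -84.8, 163.3]
orientation: [[0.998, -0.069, 0.0], [-0.069, -0.998, -0.001], [0.0, 0.001, -1.0]]
wrist_force: [0.6, -0.4, -2.8]
finger_gap: 11.7
grip_force: 30.0
[534.4651941  -84.83938284 163.292981  ] ([0.2, -0.3, -1.0], [0.001, -0.0, -0.001])
5 118 ([0.2, -4.1, -6.0], [-0.087, -0.0, -0.001])
10 106 ([0.2, -9.2, -8.7], [-0.174, -0.0, -0.001])
14 95 ([0.2, -14.2, -9.0], [-0.244, -0.0, -0.001])
17 89 ([0.2, -18.5, -11.3], [-0.296, -0.0, -0.001])
20 84 ([0.2, -23.2, -14.3], [-0.348, -0.0, -0.001])
23 80 ([0.2, -28.3, -18.1], [-0.401, -0.0, -0.001])
26 77 ([0.2, -33.8, -22.6], [-0.453, -0.0, -0.001])
29 74 ([0.2, -39.7, -26.8], [-0.505, -0.0, -0.001])
32 71 ([0.2, -45.9, -30.7], [-0.558, -0.0, -0.001])
35 68 ([0.2, -52.6, -34.3], [-0.61, -0.0, -0.001])
38 66 ([0.2, -59.5, -38.5], [-0.663, -0.0, -0.001])
41 64 ([0.2, -66.8, -42.3], [-0.715, -0.0, -0.001])
45 62 ([0.2, -76.9, -47.5], [-0.785, -0.0, -0.001])
```

View pics/t2.png

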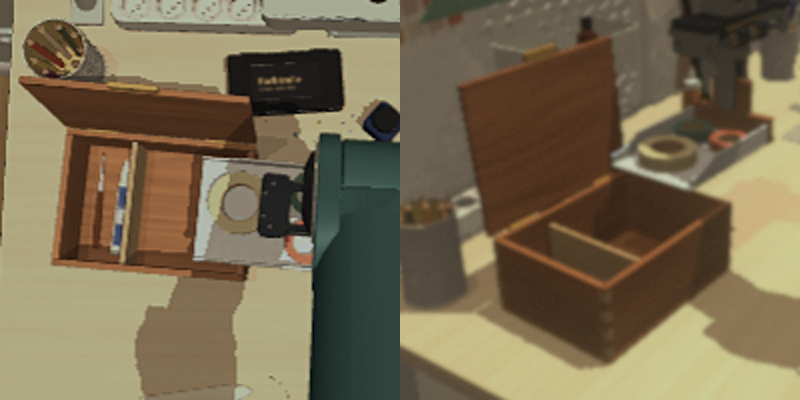

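```bash
python3 -c "
from plan import *
import pickle
from h import *
ct=pickle.load(open('pics/top.pkl','rb'));cs=pickle.load(open('pics/scene.pkl','rb'))
R=Ro.from_euler('z',86.1,degrees=True).as_matrix()
lip=BX+BR@[0,-55,0]; lip[2]=128
for y in (-60,60):
  for z in (0,12):
    P=lip+R@[0,y,z]; print(y,z,P.round(),((proj(ct,P)-[90,100])*2).round(),((proj(cs,P)-[120,100])*2+[400,0]).round())
for X in ([-83,-114,95],[83,-114,95],[-83,114,95],[83,114,95]):
    P=BX+BR@X; print(P.round(),((proj(ct,P)-[90,100])*2).round(),((proj(cs,P)-[120,100])*2+[400,0]).round())
print((onz(ct,90+200/2,100+157/2,140)),onz(ct,90+193/2,100+262/2,140))
"
```

```text
-60 0 [606.  85. 128.] [203. 156.] [611. 163.]
-60 12 [606.  85. 140.] [201. 154.] [610. 154.]
60 0 [487.  93. 128.] [192. 258.] [690. 189.]
60 12 [487.  93. 140.] [191. 258.] [690. 180.]
[460.  36.  95.] [243. 282.] [735. 201.]
[625.  25.  95.] [256. 145.] [629. 166.]
[475. 263.  95.] [ 51. 265.] [608. 288.]
[641. 252.  95.] [ 68. 127.] [495. 237.]
[603.13970651  86.5001284  140.        ] [482.07604345  90.32494012 140.        ]
```

```bash

python3 -m crank '[{"rotation":[-0.087,0,0],"linear":[0.2,-4.1,-6],"gripper":1},{"rotation":[-0.174,0,0],"linear":[0.2,-9.2,-8.7],"gripper":1},{"rotation":[-0.244,0,0],"linear":[0.2,-14.2,-9],"gripper":1},{"rotation":[-0.296,0,0],"linear":[0.2,-18.5,-11.3],"gripper":1},{"rotation":[-0.296,0,0],"linear":[0.2,-18.5,-11.3],"gripper":1}]'
python3 -c "
from plan import *
Z=lambda t:np.interp(t,[17,20,23,26,29,32,35,38,41,45],[89,84,80,77,74,71,68,66,64,62])
L=[17+1.4*i for i in range(21)]
n=now();print(n[1],delta(n,lip_pose((0,-55),89,17)))
for i in range(0,20,5):
  b=lip_pose((0,-55),Z(L[i]),L[i])
  for t in L[i+1:i+6]: print(round(t,1),delta(b,lip_pose((0,-55),Z(t),t)))
"
```

```text
time_s: 8.68
tool_pos: [536.3, -64.2, 174.4]
orientation: [[0.998, -0.063, -0.019], [-0.066, -0.955, -0.291], [0.0, 0.291, -0.957]]
wrist_force: [0.1, 0.2, -1.8]
finger_gap: 11.5
grip_force: 30.0
[536.27790177 -64.20552991 174.4183385 ] ([-0.2, 2.2, 0.5], [-0.001, -0.001, 0.002])
18.4 ([-0.0, -1.6, -2.0], [-0.024, -0.0, 0.0])
19.8 ([-0.0, -3.3, -4.0], [-0.049, 0.0, 0.0])
21.2 ([-0.0, -5.1, -6.3], [-0.073, 0.0, -0.0])
22.6 ([-0.0, -6.8, -8.7], [-0.098, -0.0, 0.0])
24.0 ([-0.0, -8.6, -11.4], [-0.122, -0.0, -0.0])
25.4 ([-0.0, -1.5, -3.0], [-0.024, 0.0, 0.0])
26.8 ([-0.0, -3.1, -5.9], [-0.049, 0.0, -0.0])
28.2 ([-0.0, -4.8, -8.8], [-0.073, -0.0, 0.0])
29.6 ([0.0, -6.7, -11.7], [-0.098, -0.0, 0.0])
31.0 ([0.0, -8.6, -14.5], [-0.122, 0.0, -0.0])
32.4 ([-0.0, -1.7, -3.0], [-0.024, -0.0, 0.0])
33.8 ([0.0, -3.4, -6.1], [-0.049, -0.0, 0.0])
35.2 ([-0.0, -5.3, -9.1], [-0.073, -0.0, 0.0])
36.6 ([-0.0, -7.0, -12.5], [-0.098, -0.0, 0.0])
38.0 ([-0.0, -8.8, -15.8], [-0.122, -0.0, 0.0])
39.4 ([0.0, -1.5, -3.5], [-0.024, 0.0, -0.0])
40.8 ([0.0, -3.1, -7.0], [-0.049, -0.0, -0.0])
42.2 ([0.0, -4.7, -10.6], [-0.073, 0.0, -0.0])
43.6 ([0.0, -6.4, -14.2], [-0.098, 0.0, -0.0])
45.0 ([0.0, -8.2, -17.8], [-0.122, -0.0, -0.0])
```

```bash

python3 -m crank '[{"rotation":[-0.024,0,0],"linear":[0,-1.6,-2],"gripper":1},{"rotation":[-0.049,0,0],"linear":[0,-3.3,-4],"gripper":1},{"rotation":[-0.073,0,0],"linear":[0,-5.1,-6.3],"gripper":1},{"rotation":[-0.098,0,0],"linear":[0,-6.8,-8.7],"gripper":1},{"rotation":[-0.122,0,0],"linear":[0,-8.6,-11.4],"gripper":1}]'
python3 -m crank '[{"rotation":[-0.024,0,0],"linear":[0,-1.5,-3],"gripper":1},{"rotation":[-0.049,0,0],"linear":[0,-3.1,-5.9],"gripper":1},{"rotation":[-0.073,0,0],"linear":[0,-4.8,-8.8],"gripper":1},{"rotation":[-0.098,0,0],"linear":[0,-6.7,-11.7],"gripper":1},{"rotation":[-0.122,0,0],"linear":[0,-8.6,-14.5],"gripper":1}]'
python3 -m crank '[{"rotation":[-0.024,0,0],"linear":[0,-1.7,-3],"gripper":1},{"rotation":[-0.049,0,0],"linear":[0,-3.4,-6.1],"gripper":1},{"rotation":[-0.073,0,0],"linear":[0,-5.3,-9.1],"gripper":1},{"rotation":[-0.098,0,0],"linear":[0,-7,-12.5],"gripper":1},{"rotation":[-0.122,0,0],"linear":[0,-8.8,-15.8],"gripper":1}]'
python3 -c "
from plan import *
from station import capture
from h import *
n=now();print(n[1],delta(n,lip_pose((0,-55),66,38)),env.state()['joint_pos'])
c=capture('top')
a=cv2.resize(c['frame'][100:300,90:290,::-1],(400,400),interpolation=cv2.INTER_CUBIC)
c=capture('scene');b=cv2.resize(c['frame'][100:300,120:320,::-1],(400,400),interpolation=cv2.INTER_CUBIC)
cv2.imwrite('pics/t3.png',np.hstack([a,b]))
"
```

```text
time_s: 9.3
tool_pos: [536.9, -54.2, 183.1]
orientation: [[0.998, -0.063, -0.027], [-0.068, -0.911, -0.407], [0.001, 0.408, -0.913]]
wrist_force: [0.2, -0.3, -2.9]
finger_gap: 11.8
grip_force: 30.0
time_s: 9.93
tool_pos: [537.8, -40.5, 192.9]
orientation: [[0.998, -0.059, -0.035], [-0.068, -0.855, -0.515], [0.001, 0.516, -0.857]]
wrist_force: [-0.6, 0.3, -2.1]
finger_gap: 11.7
grip_force: 30.0
time_s: 10.55
tool_pos: [538.9, -24.9, 201.9]
orientation: [[0.998, -0.054, -0.042], [-0.068, -0.786, -0.615], [0.001, 0.616, -0.787]]
wrist_force: [-0.2, 1.1, -2.3]
finger_gap: 11.8
grip_force: 30.0
[538.87233334 -24.86674231 201.87466098] ([-0.1, 0.4, 0.5], [0.001, -0.0, -0.001]) [ -18.98624723   25.83998282   -2.7582434   105.68385812   37.1866927
   71.56588644 -135.04337203]
```

View pics/t3.png

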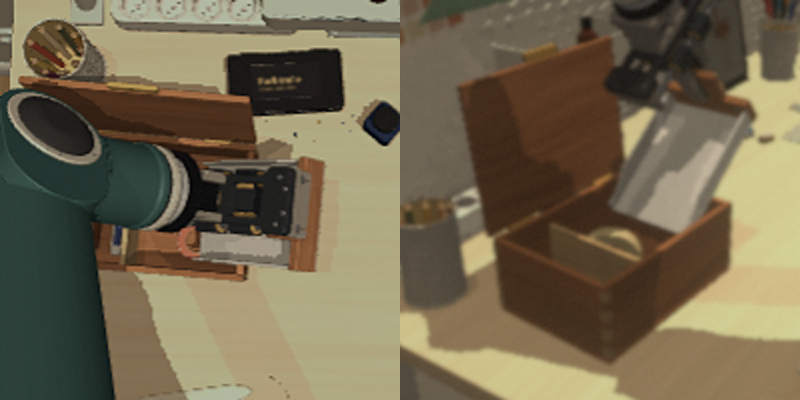

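The tray looks empty: in the scene view the large roll is in the wide bay by the divider at (620,240), and the top view shows the orange roll off the lip at (187,240). I'll draw the tray back along its slope, then up.

```bash

python3 -m crank '[{"rotation":[0,0,0],"linear":[0,4,-1],"gripper":1},{"rotation":[0,0,0],"linear":[0,12,-3],"gripper":1},{"rotation":[0,0,0],"linear":[0,22,-6],"gripper":1},{"rotation":[0,0,0],"linear":[0,34,-10],"gripper":1},{"rotation":[0,0,0],"linear":[0,48,-14],"gripper":1}]'
python3 -m crank '[{"rotation":[0,0,0],"linear":[0,20,-12],"gripper":1},{"rotation":[0,0,0],"linear":[0,45,-35],"gripper":1},{"rotation":[0,0,0],"linear":[0,70,-60],"gripper":1},{"rotation":[0,0,0],"linear":[0,70,-60],"gripper":1}]'
python3 -c "
from plan import *
from station import capture
from h import *
n=now();print(n[1],delta(n,tray_pose([413.7,-278.5,200],74.7)))
c=capture('top')
a=cv2.resize(c['frame'][100:300,90:290,::-1],(400,400),interpolation=cv2.INTER_CUBIC)
c=capture('scene');b=cv2.resize(c['frame'][100:300,120:320,::-1],(400,400),interpolation=cv2.INTER_CUBIC)
cv2.imwrite('pics/t4.png',np.hstack([a,b]))
"
```

```text
time_s: 11.28
tool_pos: [536.8, -55.0, 243.4]
orientation: [[0.998, -0.055, -0.042], [-0.069, -0.787, -0.614], [0.001, 0.615, -0.788]]
wrist_force: [0.2, -0.1, -0.8]
finger_gap: 11.7
grip_force: 30.0
time_s: 11.78
tool_pos: [536.6, -73.1, 336.4]
orientation: [[0.998, -0.059, -0.037], [-0.07, -0.787, -0.613], [0.007, 0.614, -0.789]]
wrist_force: [0.4, -0.3, -2.1]
finger_gap: 11.8
grip_force: 30.0
[536.61084665 -73.13593309 336.37530876] ([-109.4, 73.8, 252.8], [0.658, -0.072, 0.188])
```

View pics/t4.png

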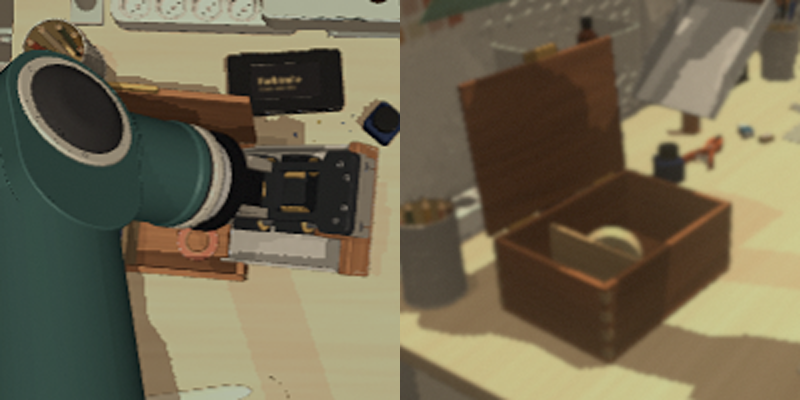

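```bash

python3 -m crank '[{"rotation":[0.13,-0.015,0.04],"linear":[-20,15,45],"gripper":1},{"rotation":[0.26,-0.03,0.08],"linear":[-42,30,95],"gripper":1},{"rotation":[0.4,-0.045,0.12],"linear":[-64,45,145],"gripper":1},{"rotation":[0.53,-0.06,0.15],"linear":[-86,60,195],"gripper":1},{"rotation":[0.658,-0.072,0.188],"linear":[-108,74,245],"gripper":1}]'
python3 -m crank '[{"rotation":[0,0,0],"linear":[0,0,0],"gripper":1},{"rotation":[0,0,0],"linear":[0,0,0],"gripper":1}]'
python3 -c "
from plan import *
g=tray_pose([414.8,-276.8,57.5],74.7)
print(delta(now(),g), env.state()['joint_pos'])"
```

```text
time_s: 12.5
tool_pos: [412.3, -274.4, 183.9]
orientation: [[0.965, -0.263, -0.006], [-0.263, -0.965, 0.002], [-0.006, -0.001, -1.0]]
wrist_force: [1.3, 0.3, -2.5]
finger_gap: 12.0
grip_force: 30.0
time_s: 12.75
tool_pos: [412.7, -273.3, 184.0]
orientation: [[0.965, -0.263, -0.009], [-0.264, -0.965, -0.0], [-0.009, 0.003, -1.0]]
wrist_force: [-0.2, 0.3, -2.0]
finger_gap: 11.7
grip_force: 30.0
([4.2, 2.4, 145.2], [0.003, 0.009, 0.0]) [ 21.61168155  14.10420445   9.07485727 115.08420384  -2.45541559
  51.44873471 -73.31442038]
```

```bash

python3 -m crank '[{"rotation":[0.003,0.009,0],"linear":[4.2,2.4,30],"gripper":1},{"rotation":[0.003,0.009,0],"linear":[4.2,2.4,70],"gripper":1},{"rotation":[0.003,0.009,0],"linear":[4.2,2.4,105],"gripper":1},{"rotation":[0.003,0.009,0],"linear":[4.2,2.4,130],"gripper":1},{"rotation":[0.003,0.009,0],"linear":[4.2,2.4,139],"gripper":1}]'
python3 -m crank '[{"rotation":[0,0,0],"linear":[0,0,2],"gripper":1},{"rotation":[0,0,0],"linear":[0,0,4],"gripper":1},{"rotation":[0,0,0],"linear":[0,0,4],"gripper":1}]'
```

```text
time_s: 13.38
tool_pos: [416.6, -274.5, 44.8]
orientation: [[0.966, -0.258, 0.001], [-0.258, -0.966, 0.001], [0.001, -0.001, -1.0]]
wrist_force: [-0.7, 0.4, -2.6]
finger_gap: 11.6
grip_force: 30.0
time_s: 13.75
tool_pos: [416.7, -277.5, 42.8]
orientation: [[0.965, -0.263, 0.004], [-0.263, -0.965, -0.001], [0.004, 0.0, -1.0]]
wrist_force: [-0.7, -0.1, -1.7]
finger_gap: 12.0
grip_force: 30.0
```

```bash

python3 -m crank '[{"rotation":[0,0,0],"linear":[0,0,1],"gripper":1},{"rotation":[0,0,0],"linear":[0,0,2],"gripper":1},{"rotation":[0,0,0],"linear":[0,0,3],"gripper":1},{"rotation":[0,0,0],"linear":[0,0,3],"gripper":1}]'
python3 -m crank '[{"rotation":[0,0,0],"linear":[0,0,0.7],"gripper":1},{"rotation":[0,0,0],"linear":[0,0,1.2],"gripper":1},{"rotation":[0,0,0],"linear":[0,0,1.2],"gripper":1}]'
```

```text
time_s: 14.25
tool_pos: [416.0, -277.3, 38.9]
orientation: [[0.965, -0.263, 0.003], [-0.263, -0.965, -0.001], [0.003, -0.0, -1.0]]
wrist_force: [0.8, -0.7, -1.8]
finger_gap: 11.9
grip_force: 30.0
time_s: 14.62
tool_pos: [416.2, -277.4, 38.4]
orientation: [[0.965, -0.263, 0.003], [-0.263, -0.965, -0.001], [0.003, -0.0, -1.0]]
wrist_force: [0.0, 0.7, 4.9]
finger_gap: 11.7
grip_force: 30.0
```

```bash

python3 -m crank '[{"rotation":[0,0,0],"linear":[0,0,0],"gripper":0.4},{"rotation":[0,0,0],"linear":[0,0,0],"gripper":0.2},{"rotation":[0,0,0],"linear":[0,0,0],"gripper":0},{"rotation":[0,0,0],"linear":[0,0,0],"gripper":0},{"rotation":[0,0,0],"linear":[0,0,-10],"gripper":0}]'
python3 -m crank '[{"rotation":[0,0,0],"linear":[0,0,-40],"gripper":0},{"rotation":[0,0,0],"linear":[0,0,-90],"gripper":0},{"rotation":[0,0,0],"linear":[0,0,-150],"gripper":0},{"rotation":[0,0,0],"linear":[0,0,-200],"gripper":0},{"rotation":[0,0,0],"linear":[0,0,-200],"gripper":0}]'
python3 -c "
from plan import *
from station import capture
from h import *
c=capture('top')
a=cv2.resize(c['frame'][100:300,90:360,::-1],(540,400),interpolation=cv2.INTER_CUBIC)
c=capture('scene');b=cv2.resize(c['frame'][110:270,140:300,::-1],(260,400),interpolation=cv2.INTER_CUBIC)
b=cv2.resize(c['frame'][100:300,140:270,::-1],(260,400),interpolation=cv2.INTER_CUBIC)
cv2.imwrite('pics/t5.png',np.hstack([a,b]))
"
```

```text
time_s: 15.25
tool_pos: [415.5, -277.0, 47.6]
orientation: [[0.965, -0.263, 0.001], [-0.263, -0.965, 0.0], [0.001, -0.0, -1.0]]
wrist_force: [-0.3, -0.6, 0.7]
finger_gap: 45.6
grip_force: 0.0
time_s: 15.88
tool_pos: [417.6, -278.5, 252.6]
orientation: [[0.965, -0.263, 0.011], [-0.263, -0.965, -0.005], [0.012, 0.002, -1.0]]
wrist_force: [-0.0, 0.1, 0.2]
finger_gap: 45.5
grip_force: 0.0
```

View pics/t5.png

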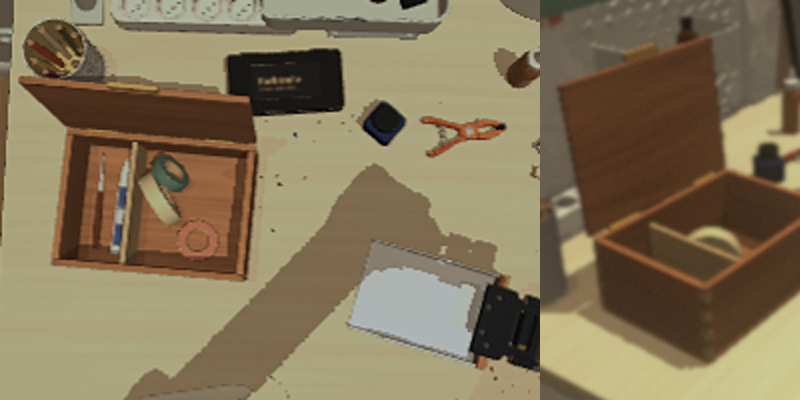

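All three rolls are in the wide bay: green at (170,172), the large one leaning on the divider at (160,197), and orange at (197,240). The tray is flat on the table, clear of the box. Before closing the lid I'll check the lid angle and the lamp arm's clearance.

```bash
python3 -c "
from plan import *
import pickle
from h import *
t=pickle.load(open('pics/top.pkl','rb'));s=pickle.load(open('pics/scene.pkl','rb'))
k=1.5625
def tri(a,b):
    d1,o1=ray(t,a[0]/k,a[1]/k);d2,o2=ray(s,b[0]/k,b[1]/k)
    A=np.column_stack([d1,-d2]);l=np.linalg.lstsq(A,o2-o1,rcond=None)[0]
    p,q=o1+d1*l[0],o2+d2*l[1];return ((p+q)/2).round(),np.linalg.norm(p-q).round(1)
print('joint',tri((128,30),(168,27)));print('base',tri((196,145),(172,312)))
d1,o1=ray(s,190/k,20/k);d2,_=ray(s,240/k,0);n=np.cross(d1,d2)
for u in (200,300,400):
    d,o=ray(t,u/k,(37-(u-150)*37/410)/k); l=n@(o1-o)/(n@d); print(u,(o+l*d).round())
print('lid corner left',tri((157,217),(236,222)),'right',tri((337,232),(354,186)),'tab',tri((243,223),(297,197)))
H=BX+BR@[83,0,0];print('hinge',H, BR@[1,0,0])
"
```

```text
joint (array([793., 210., 499.]), np.float64(1.7))
base (array([820., 260.,  94.]), np.float64(8.7))
200 [782. 135. 520.]
300 [780.  41. 546.]
400 [779. -47. 569.]
lid corner left (array([662., 252., 268.]), np.float64(0.7)) right (array([648.,  20., 264.]), np.float64(4.4)) tab (array([656., 141., 274.]), np.float64(0.7))
hinge [633.10779514 138.25473087   0.        ] [ 0.99768428 -0.06801529  0.        ]
```

```bash
cat >> plan.py <<'E'
def lidR(t=15):
    z=BR@[np.sin(np.radians(t)),0,-np.cos(np.radians(t))]; y=-BR[:,1]; return np.column_stack([np.cross(y,z),y,z])
def bp(x,z,y=-20): return lidR(), BX+BR@[x,y,0]+np.array([0,0,z])
def lid(a,r=150):
    c,s=np.cos(np.radians(a)),np.sin(np.radians(a)); return bp(83-r*c+8*s+9.7, 95+r*s+8*c+2.6)
E
python3 -c "
from plan import *
n=now();hi=bp(140,380);st=bp(137,245)
print(n[1],'to hi',hi[1],delta(n,hi),'down',delta(hi,st))
L=[90,85,80,75,70,65,60,55,50,45,40,35,30,25,20,15,10,6,3,1,0]
print(delta(st,lid(90)))
for i in range(0,20,5):
  print(L[i],[ [delta(lid(L[i]),lid(t))[0][j] for j in (0,2)] for t in L[i+1:i+6]])
"
```

```text
[ 415.28751969 -277.00369188  248.2787469 ] to hi [688.61549322 114.42417373 380.        ] ([161.3, -449.5, -131.1], [0.026, 0.257, -0.197]) down ([-37.8, 0.0, 129.6], [0.0, 0.0, 0.0])
([-34.4, -0.0, -11.9], [0.0, 0.0, 0.0])
90 [[-12.6, -3.5], [-25.5, -5.9], [-38.6, -7.2], [-51.7, -7.3], [-64.7, -6.3]]
65 [[-12.9, 2.2], [-25.6, 5.4], [-38.0, 9.8], [-49.9, 15.2], [-61.3, 21.6]]
40 [[-10.8, 7.4], [-20.9, 15.7], [-30.3, 24.9], [-38.8, 34.9], [-46.4, 45.5]]
15 [[-6.7, 11.3], [-11.3, 20.7], [-14.3, 28.0], [-16.1, 32.9], [-16.9, 35.4]]
```

```bash

python3 -m crank '[{"rotation":[0,0,0],"linear":[0,0,-50],"gripper":1},{"rotation":[0,0,0],"linear":[0,0,-100],"gripper":1},{"rotation":[0,0,0],"linear":[20,-55,-131],"gripper":1},{"rotation":[0,0,0],"linear":[40,-110,-131],"gripper":1},{"rotation":[0,0,0],"linear":[60,-165,-131],"gripper":1}]'
python3 -m crank '[{"rotation":[0.005,0.05,-0.04],"linear":[20,-55,0],"gripper":1},{"rotation":[0.01,0.1,-0.08],"linear":[40,-110,0],"gripper":1},{"rotation":[0.015,0.15,-0.12],"linear":[60,-165,0],"gripper":1},{"rotation":[0.02,0.2,-0.16],"linear":[80,-220,0],"gripper":1},{"rotation":[0.026,0.257,-0.197],"linear":[101,-284,0],"gripper":1}]'
python3 -m crank '[{"rotation":[0,0,0],"linear":[0,0,0],"gripper":1},{"rotation":[0,0,0],"linear":[0,0,0],"gripper":1}]'
python3 -c "
from plan import *
n=now();print(env.state()['joint_pos'],delta(n,bp(140,380)),delta(n,bp(137,245)))"
```

```text
time_s: 16.6
tool_pos: [516.7, -131.9, 377.7]
orientation: [[0.965, -0.263, 0.001], [-0.263, -0.965, -0.0], [0.001, 0.0, -1.0]]
wrist_force: [0.8, 0.5, -0.2]
finger_gap: 0.3
grip_force: 0.0
time_s: 17.23
tool_pos: [686.3, 110.7, 376.7]
orientation: [[0.964, -0.067, 0.255], [-0.065, -0.998, -0.019], [0.256, 0.001, -0.967]]
wrist_force: [0.9, -0.6, -0.3]
finger_gap: 0.4
grip_force: 0.0
time_s: 17.48
tool_pos: [685.2, 108.9, 377.0]
orientation: [[0.965, -0.068, 0.254], [-0.066, -0.998, -0.019], [0.254, 0.002, -0.967]]
wrist_force: [0.6, -0.9, 0.3]
finger_gap: 0.3
grip_force: 0.0
[  -8.68939143   17.29494684   -6.87228879   85.90590442    7.69567955
   63.15948597 -111.56682981] ([3.7, -5.8, -2.1], [0.002, 0.005, 0.0]) ([-33.5, -6.0, 127.7], [0.002, 0.005, 0.0])
```

```bash

python3 -m crank '[{"rotation":[0,0,0],"linear":[-4,-3,32],"gripper":1},{"rotation":[0,0.005,0],"linear":[-14,-6,64],"gripper":1},{"rotation":[0,0.005,0],"linear":[-24,-6,96],"gripper":1},{"rotation":[0,0.005,0],"linear":[-33,-6,127],"gripper":1},{"rotation":[0,0.005,0],"linear":[-33,-6,127],"gripper":1}]'
python3 -c "
from plan import *
n=now();print(delta(n,bp(137,245)),delta(n,lid(90)))"
```

```text
time_s: 18.1
tool_pos: [685.1, 112.7, 244.9]
orientation: [[0.964, -0.071, 0.256], [-0.068, -0.997, -0.021], [0.257, 0.003, -0.966]]
wrist_force: [0.3, -0.6, -0.1]
finger_gap: 0.2
grip_force: 0.0
([0.4, -1.9, -0.0], [0.003, 0.002, -0.002]) ([-34.1, -1.8, -11.9], [0.003, 0.002, -0.002])
```

```bash

python3 -m crank '[{"rotation":[0,0,0],"linear":[-7,-1,-2.4],"gripper":1},{"rotation":[0,0,0],"linear":[-14,-1,-4.8],"gripper":1},{"rotation":[0,0,0],"linear":[-21,-1,-7.2],"gripper":1},{"rotation":[0,0,0],"linear":[-28,-1,-9.6],"gripper":1},{"rotation":[0,0,0],"linear":[-34,-1,-12],"gripper":1}]'
python3 -m crank '[{"rotation":[0,0,0],"linear":[-12.6,0,-3.5],"gripper":1},{"rotation":[0,0,0],"linear":[-25.5,0,-5.9],"gripper":1},{"rotation":[0,0,0],"linear":[-38.6,0,-7.2],"gripper":1},{"rotation":[0,0,0],"linear":[-51.7,0,-7.3],"gripper":1},{"rotation":[0,0,0],"linear":[-64.7,0,-6.3],"gripper":1}]'
python3 -c "
from plan import *
n=now();print(delta(n,lid(65)))
from station import capture
from h import *
c=capture('scene');cv2.imwrite('pics/t6.png',cv2.resize(c['frame'][60:300,80:320,::-1],(400,400)))"
```

```text
time_s: 18.73
tool_pos: [650.9, 119.2, 251.3]
orientation: [[0.962, -0.068, 0.263], [-0.065, -0.998, -0.018], [0.264, -0.0, -0.965]]
wrist_force: [1.1, -0.9, 1.0]
finger_gap: 0.4
grip_force: 0.7
time_s: 19.35
tool_pos: [586.5, 123.5, 239.6]
orientation: [[0.963, -0.068, 0.262], [-0.065, -0.998, -0.018], [0.263, 0.0, -0.965]]
wrist_force: [1.7, -1.2, 1.0]
finger_gap: 0.9
grip_force: 0.6
([-1.6, 2.1, 2.3], [0.0, -0.004, 0.0])
```

View pics/t6.png

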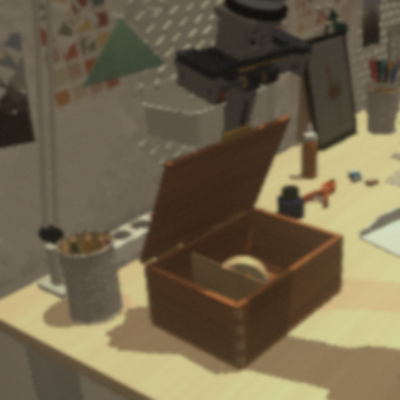

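The lid is closing under the fingers, and its edge is now near (280,122). I'll continue along the arc.

```bash

python3 -m crank '[{"rotation":[0,0,0],"linear":[-13.5,0,2.8],"gripper":1},{"rotation":[0,0,0],"linear":[-26.5,0,6.5],"gripper":1},{"rotation":[0,0,0],"linear":[-39,0,11],"gripper":1},{"rotation":[0,0,0],"linear":[-51,0,17],"gripper":1},{"rotation":[0,0,0],"linear":[-62.5,0,23.5],"gripper":1}]'
python3 -m crank '[{"rotation":[0,0,0],"linear":[-10.8,0,7.4],"gripper":1},{"rotation":[0,0,0],"linear":[-20.9,0,15.7],"gripper":1},{"rotation":[0,0,0],"linear":[-30.3,0,24.9],"gripper":1},{"rotation":[0,0,0],"linear":[-38.8,0,34.9],"gripper":1},{"rotation":[0,0,0],"linear":[-46.4,0,45.5],"gripper":1}]'
python3 -c "
from plan import *
n=now();print(delta(n,lid(15)),delta(n,lid(0)))"
```

```text
time_s: 20.02
tool_pos: [532.5, 127.2, 200.0]
orientation: [[0.963, -0.068, 0.262], [-0.065, -0.998, -0.018], [0.262, 0.0, -0.965]]
wrist_force: [-0.2, -0.3, 0.7]
finger_gap: 0.2
grip_force: 0.5
time_s: 20.65
tool_pos: [500.1, 129.3, 143.7]
orientation: [[0.963, -0.068, 0.262], [-0.065, -0.998, -0.018], [0.262, 0.0, -0.965]]
wrist_force: [-0.2, -0.0, 1.0]
finger_gap: 0.8
grip_force: 0.4
([-0.9, 2.0, -0.7], [0.0, -0.004, 0.0]) ([-18.0, 2.0, 34.6], [0.0, -0.004, 0.0])
```

```bash

python3 -m crank '[{"rotation":[0,0,0],"linear":[-7,0,11],"gripper":1},{"rotation":[0,0,0],"linear":[-12,0,20],"gripper":1},{"rotation":[0,0,0],"linear":[-15,0,27],"gripper":1},{"rotation":[0,0,0],"linear":[-17,0,32],"gripper":1},{"rotation":[0,0,0],"linear":[-18,0,35],"gripper":1}]'
python3 -m crank '[{"rotation":[0,0,0],"linear":[0,0,1],"gripper":1},{"rotation":[0,0,0],"linear":[-0.5,0,2],"gripper":1},{"rotation":[0,0,0],"linear":[-0.5,0,2],"gripper":1}]'
```

```text
time_s: 21.28
tool_pos: [492.5, 129.9, 105.9]
orientation: [[0.963, -0.068, 0.262], [-0.065, -0.998, -0.018], [0.263, 0.0, -0.965]]
wrist_force: [-1.1, -0.6, 8.4]
finger_gap: 0.5
grip_force: 4.2
time_s: 21.65
tool_pos: [492.7, 129.9, 105.5]
orientation: [[0.962, -0.068, 0.263], [-0.066, -0.998, -0.018], [0.264, 0.0, -0.965]]
wrist_force: [-7.5, -0.8, 17.3]
finger_gap: 0.4
grip_force: 8.5
```

The fingers have stopped on the lid at shut height with 17 N, so I'll lift clear and check.

```bash

python3 -m crank '[{"rotation":[0,0,0],"linear":[0,0,-10],"gripper":1},{"rotation":[0,0,0],"linear":[0,0,-50],"gripper":1},{"rotation":[0,0,0],"linear":[0,0,-100],"gripper":1},{"rotation":[0,0,0],"linear":[-50,60,-150],"gripper":1},{"rotation":[0,0,0],"linear":[-50,120,-180],"gripper":1}]'
python3 -m crank '[{"rotation":[0,0,0],"linear":[0,60,0],"gripper":1},{"rotation":[0,0,0],"linear":[0,100,0],"gripper":1},{"rotation":[0,0,0],"linear":[0,100,0],"gripper":1}]'
python3 -c "
from plan import *
from station import capture
from h import *
c=capture('top')
a=cv2.resize(c['frame'][100:300,90:360,::-1],(540,400),interpolation=cv2.INTER_CUBIC)
c=capture('scene')
b=cv2.resize(c['frame'][100:300,140:270,::-1],(260,400),interpolation=cv2.INTER_CUBIC)
for y in (116,-116):
  P=BX+BR@[-91,y,99]; print('shut corner expected',((proj(c,P)-[140,100])*2+[540,0]).round())
cv2.imwrite('pics/t7.png',np.hstack([a,b]))
"
```

```text
time_s: 22.28
tool_pos: [398.3, 42.3, 252.0]
orientation: [[0.963, -0.064, 0.262], [-0.062, -0.998, -0.017], [0.263, 0.0, -0.965]]
wrist_force: [1.4, -1.0, 0.4]
finger_gap: 0.3
grip_force: 0.0
time_s: 22.65
tool_pos: [392.8, -59.6, 251.7]
orientation: [[0.962, -0.073, 0.263], [-0.071, -0.997, -0.019], [0.264, -0.001, -0.965]]
wrist_force: [-0.2, 0.8, 1.1]
finger_gap: 0.3
grip_force: 0.0
shut corner expected [713. 288.]
shut corner expected [841. 199.]
```

View pics/t7.png

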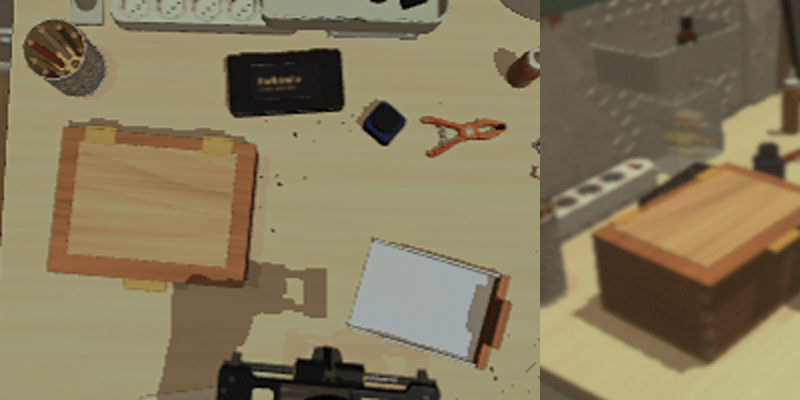

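The lid lies flat and shut, with its corner at (712,285) against an expected (713,288). The tray is flat and empty, and the other items haven't moved. I'm handing the job in.

```bash
python3 -c "
from station import job_done
print(job_done())"
```

```text
the job is handed in; nothing more can be done
None
```

The job is done and handed in at about 23 s: all three rolls are in the wide compartment, the empty tray is flat on the table clear of the box, the lid is shut, and the bottles, tin and clamp look untouched in the last picture.

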